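Put the cordless things on charge

TASK

It is the end of the day: put the four rechargeable things (mouse, phone handset, earbud case and presentation remote) on charge, each in the wireless charging tray that is shaped for it: right way up, flat on the mat inside the lip, lengthwise along the tray (either end first). Set them down gently, do not drop them, and leave the stapler, the eraser and everything else on the desk where they are.

Things in the scene. Friction and masses are not known exactly. Their poses are not given: they have to be found in the camera images.
- mouse: dark grey computer mouse with a small black wheel, 104 x 58 x 38 mm (x, y, z). Origin: centre of its underside; x along its length, z up. Grasp across y (58 mm), fingertips near the desk. About 0.09 kg.
- phone_handset: dark grey cordless phone handset with white keys and a small display, lying on its back, 145 x 48 x 23 mm. Origin: centre of its underside; x along its length, z up. Grasp across y (46 to 48 mm). About 0.14 kg.
- earbud_case: glossy white rounded case for wireless earbuds, shut, 64 x 48 x 26 mm, edges rounded 11 mm. Origin: centre of its underside; x along its length, z up. Grasp across y (48 mm). About 0.055 kg.
- clicker: slim grey presentation remote with a black rubber grip and one round black and one round red key, 120 x 34 x 18 mm. Origin: centre of its underside; x along its length (red key at +x), z up. Grasp across y (34 mm). About 0.06 kg.
- mouse_tray: charging tray for the mouse, the broad one; white, fixed, dark mat. Outside 139 x 81 mm. Origin: under the well's centre, at desk level; x along the well. Mat 8 mm up; well 114 x 68 mm (x, y) at the mat. Lip leans outward, its top 11 mm above the mat, where the well is 8 mm longer and wider; a 56 mm gap midway in both long sides lets fingers in.
- phone_tray: charging tray for the phone handset, the longest one; white, fixed, dark mat. Outside 180 x 71 mm. Origin: under the well's centre, at desk level; x along the well. Mat 8 mm up; well 155 x 58 mm (x, y) at the mat. Lip leans outward, its top 11 mm above the mat, where the well is 8 mm longer and wider; a 56 mm gap midway in both long sides lets fingers in.
- earbud_tray: charging tray for the earbud case, the short one, nearly square; white, fixed, dark mat. Outside 99 x 71 mm. Origin: under the well's centre, at desk level; x along the well. Mat 8 mm up; well 74 x 58 mm (x, y) at the mat. Lip leans outward, its top 11 mm above the mat, where the well is 8 mm longer and wider; a 50 mm gap midway in both long sides lets fingers in.
- clicker_tray: charging tray for the presentation remote, the narrow one; white, fixed, dark mat. Outside 155 x 57 mm. Origin: under the well's centre, at desk level; x along the well. Mat 8 mm up; well 130 x 44 mm (x, y) at the mat. Lip leans outward, its top 11 mm above the mat, where the well is 8 mm longer and wider; a 56 mm gap midway in both long sides lets fingers in.
- stapler: dark grey stapler, 34 x 145 x 47 mm, loose, behind the trays; not to be moved. Origin: centre of its underside; y along its length.
- eraser: blue and white eraser, 22 x 52 x 13 mm, loose, to the left of the things; not to be moved. Origin: centre of its underside; y along its length.
There are look-alikes about, which are no part of the job. Of the things that look like the earbud_case, the larger one is meant.

How it is judged (in metres and radians):
At the end, for the whole second after the job is handed in: Each thing lies in its own tray: centre within 12 mm of the tray's (from above), underside on the mat (5 to 11.5 mm above the tray's origin), level within 0.08 rad, lengthwise within 0.25 rad either way, at rest; stapler and eraser moved under 20 mm (horizontal distance between mouse and mouse_tray below 0.012 m and z of mouse in the frame of mouse_tray between 0.005 and 0.0115 m and angle between each of mouse, phone_handset, earbud_case, clicker's own z axis and vertical below 0.08 rad and angle between the x axis of mouse and the x axis of mouse_tray, either way round below 0.25 rad and linear speed of each of mouse, phone_handset, earbud_case, clicker below 0.02 m/s and angular speed of each of mouse, phone_handset, earbud_case, clicker below 0.2 rad/s and horizontal distance between phone_handset and phone_tray below 0.012 m and z of phone_handset in the frame of phone_tray between 0.005 and 0.0115 m and angle between the x axis of phone_handset and the x axis of phone_tray, either way round below 0.25 rad and horizontal distance between earbud_case and earbud_tray below 0.012 m and z of earbud_case in the frame of earbud_tray between 0.005 and 0.0115 m and angle between the x axis of earbud_case and the x axis of earbud_tray, either way round below 0.25 rad and horizontal distance between clicker and clicker_tray below 0.012 m and z of clicker in the frame of clicker_tray between 0.005 and 0.0115 m and angle between the x axis of clicker and the x axis of clicker_tray, either way round below 0.25 rad and distance of each of stapler, eraser from where it was at the start of the episode below 0.02 m); the robot touches nothing.
It fails at once if a thing is dropped or thrown into its tray (faster than 0.6 m/s while low over the tray) ((horizontal distance between mouse and mouse_tray below 0.04 m and height (world z) of mouse below 0.06 m and linear speed of mouse above 0.6 m/s) or (horizontal distance between phone_handset and phone_tray below 0.04 m and height (world z) of phone_handset below 0.06 m and linear speed of phone_handset above 0.6 m/s) or (horizontal distance between earbud_case and earbud_tray below 0.04 m and height (world z) of earbud_case below 0.06 m and linear speed of earbud_case above 0.6 m/s) or (horizontal distance between clicker and clicker_tray below 0.04 m and height (world z) of clicker below 0.06 m and linear speed of clicker above 0.6 m/s)).
It fails at once if the stapler or the eraser is shoved away (over 20 mm) (distance of any of stapler, eraser from where it was at the start of the episode above 0.02 m).
It also fails if it takes over 96 s, if anything falls off the work surface, if the arm or the gripper's body presses on something with over 40 N, if the wrist force passes 120 N, or if a joint passes its speed limit or range.

ROBOT

A 6-joint arm with a two-finger parallel gripper is mounted at the origin on a cart in front of the work surface, level with it; the furniture and walls round the work are solid. World frame = base frame: x ahead of the robot, y to its left, z up, the work surface at z = 0. Lengths are in mm, angles in rad, forces in N, time in s.
With the tool pointing down it reaches from about 350 to 975 mm from the base axis. Payload 7.1 kg.
Tool frame: the origin (TCP) lies at the very end of the fingers, on their centre line; the grasp point (between the pads) lies ctrl.hold_point_z behind it (ctrl.hold_point_z is the distance from the TCP to the grasp point, in mm); z points along the fingers, y is the line along which they close (so a half turn about z gives the same grasp; the last joint's range is limited). The gripper opens to 88 mm and grips with 3 to 60 N. Pads are 20 mm wide; open, the fingers measure 115 mm over their backs; the gripper's body (75 mm by 178 mm) begins 61 mm behind the grasp point.
Start: joints at [-1.288, 0.423, 1.63, -0, 1.089, -0.019], TCP at [185.792, -596.729, 222.675] pointing down, gripper open.
Joint ranges: [-3, 3], [-0.9, 2.11], [0.09, 2.58], [-1.31, 4.45], [0.11, 2.69], [-2.54, 2.54]. Speed limits (rad/s): [2.39, 2.39, 3.01, 3.14, 3.14, 3.14].

INTERFACE

Orientations are given as a rotation vector (axis times angle).
In Python, from workcell import ctrl gives the robot as it stands. The module is installed in compiled form; this text tells all that it offers.
- The arm moves only by the shell command python3 -m creep 'ROWS'. ROWS is JSON, a list of rows, each an object with "translation": the shift along the tool's x, y, z in mm, a list of three; "angular": the turn, a rotation vector about the tool's x, y, z in rad, a list of three; "jaw": the opening, from 0 (shut) to 1 (fully open). A call has exactly 8 rows; each row is the pose to reach, as a shift and turn from the pose commanded when the call began, along the tool's axes at that moment; what a row does not reach only later rows make up. A row lasts 1/8 s, in which the tool goes at most 62.5 mm and 10.7 degrees, less where a joint would pass 70% of its speed; a pose out of reach is approached as far as the arm can. A call with a gripper value outside its range is refused whole. The fingers move at their own pace and stop on an object; the grip force is fixed at half the most. Time passes only in rows, so rows that repeat a pose let the fingers close, or fill a call up. It gives the time, the measured TCP pose, the force, the opening and the grip force at its end, in the units of the state.
- ctrl.get_obs(): the state, without advancing time (a new reading comes with each control period).
- ctrl.get_image(name): name is "scene" or "top" or "wrist"; returns the picture (400x640x3 uint8, red, green, blue); there is no depth.
- ctrl.camera_info(name): a dict with "camera_matrix" (3x3 intrinsics, pixels), "world_from_camera" (4x4, takes a point from camera to world coordinates). Camera axes: x right, y up, looking along -z (the intrinsics and any distortion apply to the point x, -y, -z); pixel columns grow to the right and rows downward; lengths in mm; the calibration is good to about 2 mm. The wrist camera is an equidistant fisheye: a pixel r from the principal point sees the ray r / f radians off the axis. A picture is of the moment at which its call begins: read the wrist's pose just before it. camera_info takes no time and is no camera call; for the wrist camera it gives the pose at the moment of the call.
- ctrl.close_job(): hands the job in; it is judged then, once.
Trained networks look in the newest picture that a camera, given by its name, has taken for a name from the list of things; names that differ only in an ending like _2 or _b are one class to them, and where a whole thing is asked for, a point or a joint stands for the part that bears it (a point fixed in the world has none). Each returns a list of dicts, best first, with "score" (0 to 1); they miss things now and then, are a little off and sometimes report something else, mostly with a low value. They report only what shows in the picture. A call takes as long as a camera call. They do not tell look-alikes from the thing itself.
- ctrl.look_for(camera, label): "rect" ([left, top, right, bottom] in pixels, round what is visible of it).
The state is a dict: "t": time; "qpos": joint angles; "qvel": joint speeds; "joint_torque": joint torques, N m; "ee_pos": TCP position; "orientation": TCP orientation; "ft_force": force on the tool from outside, world axes, zero at the start; "moment": the same for the moment, N m; "width": finger opening in mm; "grasp_force": force on a finger pad.
Only numpy, scipy, OpenCV 4.12 (cv2) and the standard library are available. Lean on these libraries where they do the work, as an engineer would, in place of code of your own. Each camera call takes 0.05 s, during which the arm holds its last target. There are 200 camera calls.

## Working session

There is one attempt and no reset: what is moved stays moved. The work goes in short steps, Python scripts to look and compute and a shell command to move; the robot and the scene stay as the last step left them, time stands still between calls to the robot, and variables do not carry over. Pictures are saved under pics/ and viewed, at most 14 in all, crops included, and the job is handed in when it is done.

```bash
mkdir -p pics
python3 - <<'E'
from workcell import ctrl
import cv2,json
o=ctrl.get_obs();print({k:o[k] for k in('t','ee_pos','orientation','width')},ctrl.hold_point_z)
for c in('top','scene'):
    im=ctrl.get_image(c);cv2.imwrite(f'pics/{c}0.png',im[:,:,::-1])
    i=ctrl.camera_info(c);print(c,i)
    if c=='top':
        for n in 'mouse phone_handset earbud_case clicker mouse_tray phone_tray earbud_tray clicker_tray stapler eraser'.split():
            print(n,[(r['rect'],round(r['score'],2)) for r in ctrl.look_for(c,n)][:4])
E
```

```text
{'t': 0.0, 'ee_pos': array([ 185.63580836, -596.22108746,  221.92195219]), 'orientation': array([-3.10443170e+00, -4.72096817e-01,  3.23327671e-04]), 'width': 87.73429959721702} 18.700000000000003
top {'camera_matrix': array([[475.92551985,   0.        , 312.83998876],
       [  0.        , 475.92551985, 201.5741169 ],
       [  0.        ,   0.        ,   1.        ]]), 'world_from_camera': array([[ 8.78835513e-03,  9.81753650e-01, -1.89954033e-01,
         3.42887042e+02],
       [-9.99922193e-01,  1.03097543e-02,  7.02258103e-03,
         1.43373576e+02],
       [ 8.85282397e-03,  1.89877536e-01,  9.81767869e-01,
         1.03574706e+03],
       [ 0.00000000e+00,  0.00000000e+00,  0.00000000e+00,
         1.00000000e+00]])}
mouse [([222.4, 260.0, 265.9, 297.4], 0.79)]
phone_handset [([271.6, 229.6, 333.1, 284.1], 0.89)]
earbud_case [([345.1, 232.1, 371.5, 266.0], 0.76), ([391.5, 281.6, 414.1, 298.0], 0.56)]
clicker [([407.0, 206.7, 430.8, 262.8], 0.79)]
mouse_tray [([269.8, 144.5, 320.7, 215.3], 0.57)]
phone_tray [([311.5, 125.8, 379.9, 213.5], 0.64)]
earbud_tray [([371.6, 129.2, 417.1, 185.4], 0.72), ([311.8, 125.0, 376.8, 213.3], 0.68)]
clicker_tray [([225.5, 160.1, 276.2, 234.9], 0.86)]
stapler [([279.5, 89.3, 336.8, 134.7], 0.89), ([196.0, 218.4, 214.2, 239.9], 0.5)]
eraser [([199.9, 218.3, 216.0, 239.4], 0.55)]
scene {'camera_matrix': array([[389.99485327,   0.        , 323.75982846],
       [  0.        , 389.99485327, 199.80034269],
       [  0.        ,   0.        ,   1.        ]]), 'world_from_camera': array([[-8.82878675e-01,  3.37836775e-01, -3.26177188e-01,
         2.63425456e+02],
       [-4.69129647e-01, -6.03398010e-01,  6.44847436e-01,
         7.26042736e+02],
       [ 2.10385126e-02,  7.22341439e-01,  6.91216483e-01,
         6.25196768e+02],
       [ 0.00000000e+00,  0.00000000e+00,  0.00000000e+00,
         1.00000000e+00]])}
```

Run:
```python
import cv2
im=cv2.imread('pics/top0.png')[80:310,185:445]
cv2.imwrite('pics/topc.png',cv2.resize(im,(780,600*230*3//(690) if 0 else 690),interpolation=cv2.INTER_CUBIC)[:600])
cv2.imwrite('pics/topd.png',cv2.resize(cv2.imread('pics/top0.png')[80:305,180:440],(0,0),fx=2.6,fy=2.6,interpolation=cv2.INTER_CUBIC))
```

```text
(no output)
```

View pics/topd.png

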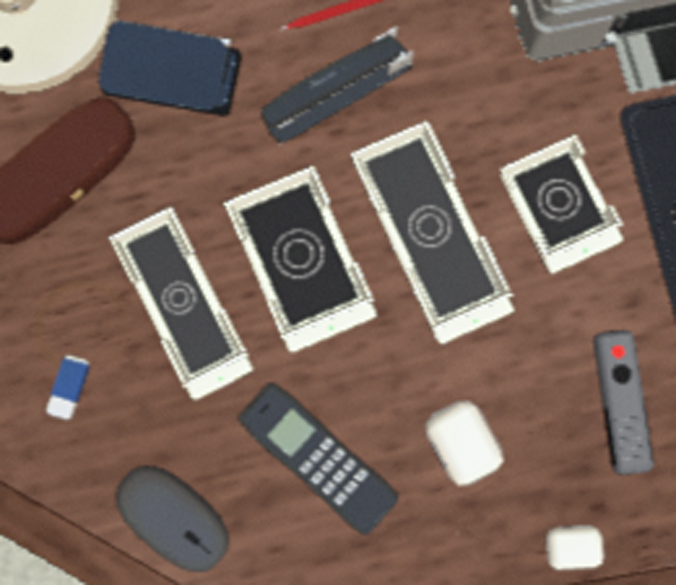

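View pics/scene0.png

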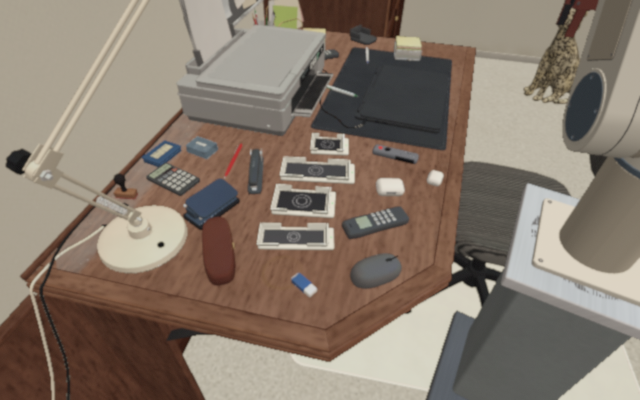

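```bash
cat > h.py <<'E'
import cv2,numpy as np
from scipy.optimize import minimize
from workcell import ctrl
def proj(P,i):
    T=np.linalg.inv(i['world_from_camera']);p=(T[:3,:3]@np.asarray(P,float).T).T+T[:3,3]
    p=p*[1,-1,-1];K=i['camera_matrix'];return (p[:,:2]/p[:,2:])*[K[0,0],K[1,1]]+K[:2,2]
def unproj(uv,z,i):
    K=i['camera_matrix'];T=i['world_from_camera'];d=np.array([(uv[0]-K[0,2])/K[0,0],-(uv[1]-K[1,2])/K[1,1],-1])
    d=T[:3,:3]@d;return T[:3,3]+d*(z-T[2,3])/d[2]
S=4
def model(x,y,a,dims,z0,shape):
    L,W,H=dims;t=np.linspace(0,2*np.pi,48,endpoint=False);n={'box':8,'round':3.,'ell':2.3}[shape]
    c,s=np.cos(t),np.sin(t);u=np.sign(c)*abs(c)**(2/n);v=np.sign(s)*abs(s)**(2/n)
    P=[]
    for f,z in {'box':[(1,0),(1,H)],'round':[(.8,0),(1,H*.5),(.8,H)],'ell':[(1,0),(1,H*.35),(.75,.8*H),(.4,H)]}[shape]:
        X,Y=u*L/2*f,v*W/2*f;P.append(np.c_[x+X*np.cos(a)-Y*np.sin(a),y+X*np.sin(a)+Y*np.cos(a),0*X+z0+z])
    return np.vstack(P)
def fit(im,i,rect,dims,z0,shape):
    l,t,r,b=[int(v) for v in rect];l-=6;t-=6;r+=6;b+=6
    c=cv2.resize(im[t:b,l:r],None,fx=S,fy=S,interpolation=cv2.INTER_CUBIC)
    hsv=cv2.cvtColor(c,cv2.COLOR_RGB2HSV);m=((hsv[...,1]<75)|(c[...,2].astype(int)>c[...,0])).astype(np.uint8)
    m=cv2.morphologyEx(m,cv2.MORPH_OPEN,np.ones((7,7)))
    n,lab,st,_=cv2.connectedComponentsWithStats(m);m=(lab==1+np.argmax(st[1:,4])).astype(np.uint8)
    cs,_=cv2.findContours(m,0,2);m=cv2.drawContours(m*0,cs,-1,1,-1)
    def cost(p):
        q=(proj(model(p[0],p[1],p[2]/100,dims,z0,shape),i)-[l-.5,t-.5])*S-.5
        k=cv2.fillConvexPoly(m*0,cv2.convexHull((q*16).astype(np.int32)),1,shift=4)
        return 1-(k&m).sum()/max(1,(k|m).sum())
    w=unproj(((l+r)/2,(t+b)/2),z0+dims[2]/2,i);best=None
    for a in np.arange(-90,90,15):
        o=minimize(cost,[w[0],w[1],np.radians(a)*100],method='Nelder-Mead',options={'initial_simplex':np.array([w[0],w[1],np.radians(a)*100])+np.array([[0,0,0],[8,0,0],[0,8,0],[0,0,15]])})
        if best is None or o.fun<best.fun:best=o
    p=best.x;return p[0],p[1],p[2]/100,1-best.fun,l,t,m
E
python3 - <<'E'
from h import *
im=cv2.imread('pics/top0.png')[:,:,::-1].copy();i=ctrl.camera_info('top')
D={'mouse':([222,260,266,297],(104,58,38),0,'ell'),'phone':([272,230,333,284],(145,48,23),0,'box'),'ear':([345,232,372,266],(64,48,26),0,'round'),'click':([407,207,431,263],(120,34,18),0,'box'),
'mouse_tray':([267,144,325,215],(139,81,19),0,'box'),'phone_tray':([314,126,379,213],(180,71,19),0,'box'),'ear_tray':([371,131,420,185],(99,71,19),0,'box'),'click_tray':([222,160,277,234],(155,57,19),0,'box'),
'eraser':([196,216,215,242],(52,22,13),0,'box'),'stapler':([279,90,340,136],(145,34,47),0,'box')}
ov=cv2.resize(im,None,fx=3,fy=3)
for n,(r,d,z,s) in D.items():
    x,y,a,iou,l,t,m=fit(im,i,r,d,z,s);print(n,'x %.1f y %.1f a %.3f iou %.3f'%(x,y,a,iou))
    h=cv2.convexHull(proj(model(x,y,a,d,z,s),i).astype(np.float32));cv2.polylines(ov,[((h+.5)*3).astype(int)],True,(255,255,0))
cv2.imwrite('pics/ov.png',ov[250:850,555:1335,::-1])
for n,c in dict(ct=(179,298),mt=(299,253),pt=(431,227),et=(559,200)).items(): print(n,unproj((c[0]/2.6+179.7,c[1]/2.6+79.7),8,i).round(1))
E
```

```text
mouse x 371.9 y 277.0 a 0.870 iou 0.980
phone x 421.8 y 158.3 a 0.844 iou 0.934
ear x 435.4 y 37.3 a 0.517 iou 0.855
click x 471.7 y -95.7 a 0.126 iou 0.908
mouse_tray x 590.5 y 175.4 a 0.425 iou 0.938
phone_tray x 615.9 y 63.0 a 0.439 iou 0.939
ear_tray x 641.9 y -48.6 a 0.458 iou 0.929
click_tray x 551.9 y 275.5 a 0.490 iou 0.922
eraser x 479.9 y 368.6 a -0.270 iou 0.957
stapler x 740.9 y 144.4 a 2.199 iou 0.773
ct [556.5 277.8   8. ]
mt [596.9 176.8   8. ]
pt [621.1  63.9   8. ]
et [646.4 -46.8   8. ]
```

View pics/ov.png

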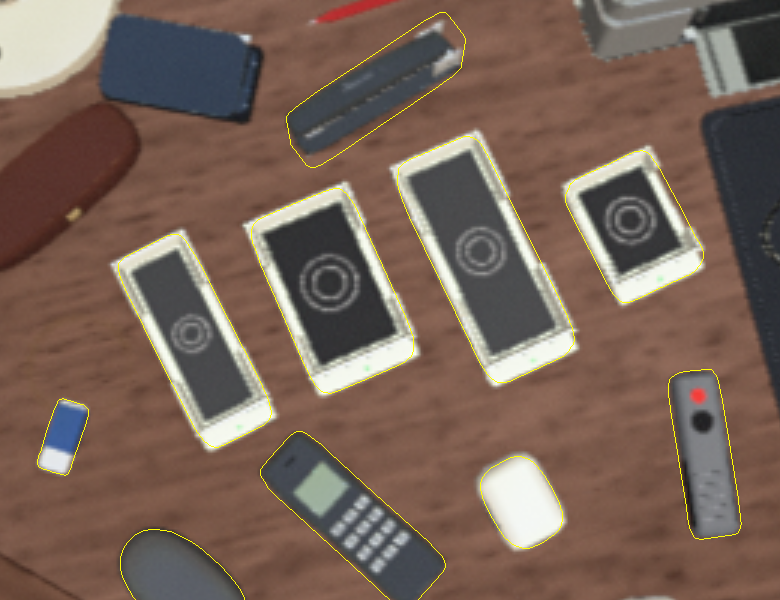

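```bash
cat >> h.py <<'E'
from scipy.spatial.transform import Rotation as Ro
def go(x,y,z,psi):
    o=ctrl.get_obs();R=Ro.from_rotvec(o['orientation']);G=Ro.from_euler('z',psi)*Ro.from_euler('x',np.pi)
    r=(R.inv()*G).as_rotvec()
    print('t %.1f pos'%o['t'],o['ee_pos'].round(1),'psi %.3f'%(R.as_matrix()[1,0]),'w %.1f'%o['width'],'| T',R.inv().apply(np.array([x,y,z])-o['ee_pos']).round(1).tolist(),'A',r.round(3).tolist())
def wproj(P,i):
    T=np.linalg.inv(i['world_from_camera']);p=(T[:3,:3]@np.asarray(P,float).T).T+T[:3,3];p=p*[1,-1,-1]
    K=i['camera_matrix'];rr=np.hypot(p[:,0],p[:,1]);th=np.arctan2(rr,p[:,2]);k=th/np.maximum(rr,1e-9)
    return p[:,:2]*k[:,None]*[K[0,0],K[1,1]]+K[:2,2]
E
python3 -c "
from h import *
go(435.4,37.3,150,.517);go(646.4,-46.8,150,.458)"
```

```text
t 0.6 pos [ 185.8 -596.7  222.7] psi 0.297 w 87.8 | T [426.8, -531.2, 72.7] A [0.0, -0.0, -0.215]
t 0.6 pos [ 185.8 -596.7  222.7] psi 0.297 w 87.8 | T [603.2, -388.2, 72.7] A [0.0, -0.0, -0.156]
```

```bash
python3 -m creep '[{"translation":[50,-62,9],"angular":[0,0,-0.03],"jaw":1},{"translation":[100,-124,18],"angular":[0,0,-0.06],"jaw":1},{"translation":[150,-186,27],"angular":[0,0,-0.09],"jaw":1},{"translation":[200,-248,36],"angular":[0,0,-0.12],"jaw":1},{"translation":[250,-310,45],"angular":[0,0,-0.15],"jaw":1},{"translation":[300,-372,54],"angular":[0,0,-0.215],"jaw":1},{"translation":[350,-434,63],"angular":[0,0,-0.215],"jaw":1},{"translation":[400,-496,72],"angular":[0,0,-0.215],"jaw":1}]'; python3 -c "
from h import *
go(435.4,37.3,150,.517)"
```

```text
t: 1.6
ee_pos: [369.5, -133.1, 166.8]
orientation: [3.037, 0.802, 0.002]
ft_force: [1.7, -1.0, 0.3]
width: 87.8
grasp_force: 0.0
t 1.6 pos [ 369.5 -133.1  166.8] psi 0.494 w 87.8 | T [141.5, -115.7, 16.8] A [0.001, -0.001, -0.001]
```

```bash
python3 -m creep '[{"translation":[45,-38,5],"angular":[0,0,0],"jaw":1},{"translation":[90,-75,10],"angular":[0,0,0],"jaw":1},{"translation":[125,-102,15],"angular":[0,0,0],"jaw":1},{"translation":[141.5,-115.7,17],"angular":[0,0,0],"jaw":1},{"translation":[141.5,-115.7,17],"angular":[0,0,0],"jaw":1},{"translation":[141.5,-115.7,17],"angular":[0,0,0],"jaw":1},{"translation":[141.5,-115.7,17],"angular":[0,0,0],"jaw":1},{"translation":[141.5,-115.7,17],"angular":[0,0,0],"jaw":1}]'
python3 - <<'E'
from h import *
go(435.4,37.3,4,.517)
i=ctrl.camera_info('wrist');im=ctrl.get_image('wrist');print(i['camera_matrix'].round(1).tolist(),i['world_from_camera'].round(2).tolist())
D={'ear':(435.4,37.3,.517,(64,48,26),'round'),'phone':(421.8,158.3,.844,(145,48,23),'box'),'ptray':(615.9,63,.439,(180,71,19),'box'),'etray':(641.9,-48.6,.458,(99,71,19),'box'),'click':(471.7,-95.7,.126,(120,34,18),'box'),'mouse_tray':(590.5,175.4,.425,(139,81,19),'box')}
im=im[:,:,::-1].copy()
for x,y,a,d,s in D.values():
    h=cv2.convexHull(wproj(model(x,y,a,d,0,s),i).astype(np.float32));cv2.polylines(im,[(h*8).astype(int)],True,(0,255,255),shift=3)
for p in wproj([[621,63.9,8],[646.4,-46.8,8],[596.9,176.8,8]],i): cv2.circle(im,tuple(p.astype(int)),2,(0,0,255),-1)
cv2.imwrite('pics/w1.png',im)
E
```

```text
t: 2.6
ee_pos: [434.4, 35.0, 149.7]
orientation: [3.038, 0.801, 0.0]
ft_force: [-0.2, -0.9, -0.2]
width: 87.8
grasp_force: 0.0
t 2.6 pos [434.4  35.  149.7] psi 0.493 w 87.8 | T [2.0, -1.5, 145.7] A [0.0, -0.0, -0.002]
[[309.7, 0.0, 320.3], [0.0, 309.7, 199.8], [0.0, 0.0, 1.0]] [[0.49, 0.84, 0.23, 497.14], [-0.87, 0.48, 0.13, 70.16], [0.0, -0.26, 0.97, 311.85], [0.0, 0.0, 0.0, 1.0]]
```

View pics/w1.png

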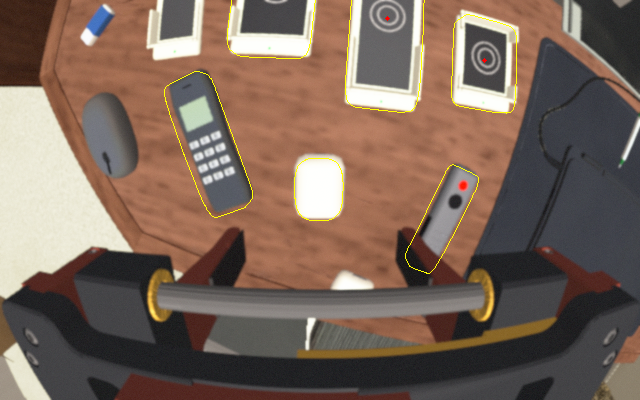

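```bash
python3 -m creep '[{"translation":[1,-1,50],"angular":[0,0,0],"jaw":1},{"translation":[2,-1.5,100],"angular":[0,0,0],"jaw":1},{"translation":[2,-1.5,130],"angular":[0,0,0],"jaw":1},{"translation":[2,-1.5,145],"angular":[0,0,0],"jaw":1},{"translation":[2,-1.5,145],"angular":[0,0,0],"jaw":0},{"translation":[2,-1.5,145],"angular":[0,0,0],"jaw":0},{"translation":[2,-1.5,145],"angular":[0,0,0],"jaw":0},{"translation":[2,-1.5,145],"angular":[0,0,0],"jaw":0}]'; python3 -c "
from h import *
go(435.4,37.3,4,.517);go(646.4,-46.8,100,.458)"
```

```text
t: 3.65
ee_pos: [436.1, 38.1, 5.3]
orientation: [3.037, 0.803, 0.002]
ft_force: [0.0, -0.2, -1.1]
width: 51.2
grasp_force: 0.0
t 3.6 pos [436.1  38.1   5.3] psi 0.494 w 51.2 | T [-1.0, 0.3, 1.3] A [0.001, -0.001, -0.0]
t 3.6 pos [436.1  38.1   5.3] psi 0.494 w 51.2 | T [141.1, 177.8, -94.4] A [0.001, -0.001, 0.059]
```

```bash
python3 -m creep '[{"translation":[0,0,0],"angular":[0,0,0],"jaw":0},{"translation":[0,0,0],"angular":[0,0,0],"jaw":0},{"translation":[0,0,0],"angular":[0,0,0],"jaw":0},{"translation":[0,0,-30],"angular":[0,0,0],"jaw":0},{"translation":[0,0,-80],"angular":[0,0,0],"jaw":0},{"translation":[30,40,-95],"angular":[0,0,0.02],"jaw":0},{"translation":[60,76,-95],"angular":[0,0,0.04],"jaw":0},{"translation":[90,113,-95],"angular":[0,0,0.06],"jaw":0}]'; python3 -c "
from h import *
go(646.4,-46.8,100,.458)"
```

```text
t: 4.65
ee_pos: [570.9, -16.3, 100.3]
orientation: [3.06, 0.71, 0.002]
ft_force: [1.2, 0.8, -1.8]
width: 48.1
grasp_force: 29.9
t 4.7 pos [570.9 -16.3 100.3] psi 0.441 w 48.1 | T [54.3, 60.6, 0.3] A [0.0, -0.001, -0.002]
```

```bash
python3 -m creep '[{"translation":[30,30,0],"angular":[0,0,0],"jaw":0},{"translation":[50,55,0],"angular":[0,0,0],"jaw":0},{"translation":[55,60.5,0],"angular":[0,0,0],"jaw":0},{"translation":[55,60.5,0],"angular":[0,0,0],"jaw":0},{"translation":[55,60.5,20],"angular":[0,0,0],"jaw":0},{"translation":[55,60.5,45],"angular":[0,0,0],"jaw":0},{"translation":[55,60.5,62],"angular":[0,0,0],"jaw":0},{"translation":[55,60.5,62],"angular":[0,0,0],"jaw":0}]'; python3 -c "
from h import *
go(647.4,-46.3,14,.458)
i=ctrl.camera_info('wrist');im=ctrl.get_image('wrist')[:,:,::-1].copy()
T=model(641.9+.9*5.5,-48.6+.42*5.5,.458,(82,66,0),19,'box')
print(wproj([[647.4,-46.3,8]],i))
cv2.imwrite('pics/w2.png',im)"
```

```text
t: 5.65
ee_pos: [643.7, -45.3, 35.5]
orientation: [-3.059, -0.712, 0.006]
ft_force: [-0.5, -0.9, -1.0]
width: 48.0
grasp_force: 29.9
t 5.7 pos [643.7 -45.3  35.5] psi 0.441 w 48.0 | T [3.0, 2.5, 21.5] A [-0.002, 0.003, -0.001]
[[323.67874019 226.49370052]]
```

View pics/w2.png

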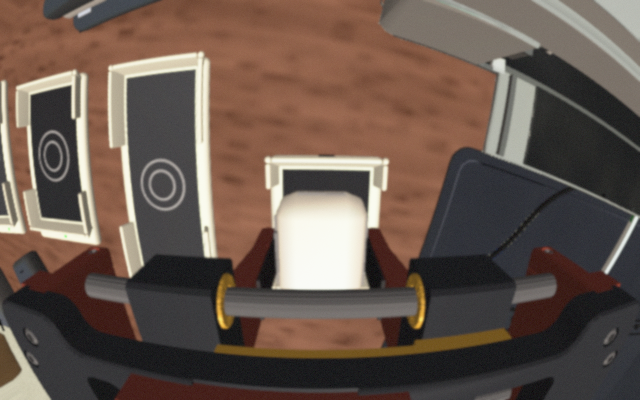

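```bash
python3 -m creep '[{"translation":[3,2.5,2],"angular":[0,0,0],"jaw":0},{"translation":[3.5,2.5,8],"angular":[0,0,0],"jaw":0},{"translation":[3.5,2.5,14],"angular":[0,0,0],"jaw":0},{"translation":[3.5,2.5,18],"angular":[0,0,0],"jaw":0},{"translation":[3.5,2.5,20.5],"angular":[0,0,0],"jaw":0},{"translation":[3.5,2.5,21],"angular":[0,0,0],"jaw":0},{"translation":[3.5,2.5,21],"angular":[0,0,0],"jaw":0},{"translation":[3.5,2.5,21],"angular":[0,0,0],"jaw":0}]'; python3 -c "
from h import *
go(647.4,-46.3,14,.458)"
```

```text
t: 6.7
ee_pos: [650.0, -46.5, 16.7]
orientation: [3.06, 0.711, 0.0]
ft_force: [0.9, -0.0, -0.3]
width: 47.9
grasp_force: 29.9
t 6.7 pos [650.  -46.5  16.7] psi 0.441 w 47.9 | T [-2.2, -1.3, 2.7] A [0.0, -0.0, -0.001]
```

```bash
python3 -m creep '[{"translation":[-2,-1,1],"angular":[0,0,0],"jaw":0},{"translation":[-2,-1,2],"angular":[0,0,0],"jaw":0},{"translation":[-2,-1,3],"angular":[0,0,0],"jaw":0},{"translation":[-2,-1,3],"angular":[0,0,0],"jaw":0},{"translation":[-2,-1,3],"angular":[0,0,0],"jaw":0},{"translation":[-2,-1,3],"angular":[0,0,0],"jaw":0.75},{"translation":[-2,-1,3],"angular":[0,0,0],"jaw":0.75},{"translation":[-2,-1,3],"angular":[0,0,0],"jaw":0.75}]'; python3 -c "
from h import *
go(471.7,-95.7,120,.126)"
```

```text
t: 7.7
ee_pos: [647.7, -46.4, 13.6]
orientation: [3.06, 0.711, 0.0]
ft_force: [0.2, 0.8, 0.9]
width: 65.9
grasp_force: 0.0
t 7.7 pos [647.7 -46.4  13.6] psi 0.441 w 65.9 | T [-179.7, -33.4, -106.4] A [0.0, -0.0, 0.331]
```

```bash
python3 -m creep '[{"translation":[0,0,-40],"angular":[0,0,0],"jaw":0.8},{"translation":[0,0,-90],"angular":[0,0,0],"jaw":0.9},{"translation":[-50,-9,-106],"angular":[0,0,0.1],"jaw":1},{"translation":[-105,-20,-106],"angular":[0,0,0.22],"jaw":1},{"translation":[-155,-29,-106],"angular":[0,0,0.331],"jaw":1},{"translation":[-180,-33.5,-106],"angular":[0,0,0.331],"jaw":1},{"translation":[-180,-33.5,-106],"angular":[0,0,0.331],"jaw":1},{"translation":[-180,-33.5,-106],"angular":[0,0,0.331],"jaw":1}]'
python3 - <<'E'
from h import *
i=ctrl.camera_info('wrist');im=ctrl.get_image('wrist')[:,:,::-1].copy()
go(471.7,-95.7,4,.126)
for x,y,a,d,s,z in [(471.7,-95.7,.126,(120,34,18),'box',0),(647.4,-46.3,.458,(64,48,26),'round',8),(435.4,37.3,.517,(64,48,26),'round',0)]:
    h=cv2.convexHull(wproj(model(x,y,a,d,z,s),i).astype(np.float32));cv2.polylines(im,[(h*8).astype(int)],True,(0,255,255),shift=3)
cv2.imwrite('pics/w3.png',im)
E
```

```text
t: 8.7
ee_pos: [472.8, -95.9, 120.0]
orientation: [3.135, 0.197, 0.003]
ft_force: [-0.9, 0.5, -0.7]
width: 87.9
grasp_force: 0.0
t 8.8 pos [472.9 -95.8 119.8] psi 0.126 w 87.6 | T [-1.4, -0.3, 115.8] A [0.001, -0.002, 0.0]
```

View pics/w3.png

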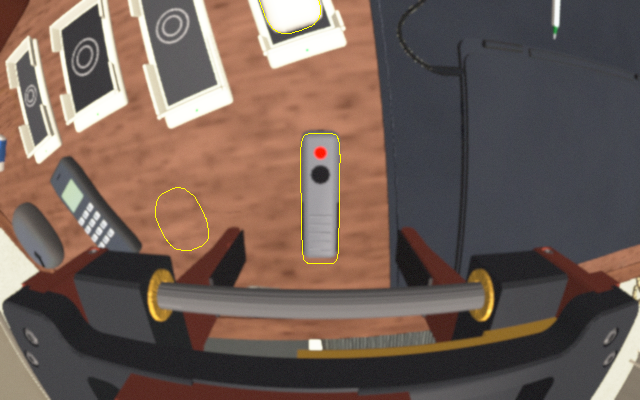

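```bash
python3 -m creep '[{"translation":[-1.4,-0.3,50],"angular":[0,0,0],"jaw":1},{"translation":[-1.4,-0.3,90],"angular":[0,0,0],"jaw":0.8},{"translation":[-1.4,-0.3,110],"angular":[0,0,0],"jaw":0.7},{"translation":[-1.4,-0.3,116],"angular":[0,0,0],"jaw":0.6},{"translation":[-1.4,-0.3,116],"angular":[0,0,0],"jaw":0.3},{"translation":[-1.4,-0.3,116],"angular":[0,0,0],"jaw":0},{"translation":[-1.4,-0.3,116],"angular":[0,0,0],"jaw":0},{"translation":[-1.4,-0.3,116],"angular":[0,0,0],"jaw":0}]'; python3 -c "
from h import *
go(557.2,278,100,.48)"
```

```text
t: 9.75
ee_pos: [470.7, -95.8, 4.4]
orientation: [3.135, 0.197, 0.003]
ft_force: [0.2, 0.7, 7.1]
width: 33.7
grasp_force: 30.0
t 9.8 pos [470.7 -95.8   4.4] psi 0.125 w 33.7 | T [132.9, -359.9, -95.6] A [0.001, -0.002, -0.354]
```

```bash
python3 -m creep '[{"translation":[0,0,-40],"angular":[0,0,0],"jaw":0},{"translation":[5,-15,-90],"angular":[0,0,0],"jaw":0},{"translation":[25,-68,-96],"angular":[0,0,-0.06],"jaw":0},{"translation":[46,-125,-96],"angular":[0,0,-0.12],"jaw":0},{"translation":[67,-182,-96],"angular":[0,0,-0.18],"jaw":0},{"translation":[88,-239,-96],"angular":[0,0,-0.24],"jaw":0},{"translation":[109,-296,-96],"angular":[0,0,-0.3],"jaw":0},{"translation":[124,-336,-96],"angular":[0,0,-0.354],"jaw":0}]'; python3 -c "
from h import *
go(557.2,278,100,.48)"
```

```text
t: 10.75
ee_pos: [550.9, 255.9, 99.8]
orientation: [-3.05, -0.751, -0.001]
ft_force: [0.0, 0.3, -1.5]
width: 33.6
grasp_force: 30.0
t 10.8 pos [550.9 255.9  99.8] psi 0.465 w 33.6 | T [15.8, -16.7, -0.2] A [0.0, -0.001, 0.003]
```

```bash
python3 -m creep '[{"translation":[12,-12,0],"angular":[0,0,0],"jaw":0},{"translation":[15.5,-16.5,10],"angular":[0,0,0],"jaw":0},{"translation":[15.5,-16.5,30],"angular":[0,0,0],"jaw":0},{"translation":[15.5,-16.5,50],"angular":[0,0,0],"jaw":0},{"translation":[15.5,-16.5,60],"angular":[0,0,0],"jaw":0},{"translation":[15.5,-16.5,60],"angular":[0,0,0],"jaw":0},{"translation":[15.5,-16.5,60],"angular":[0,0,0],"jaw":0},{"translation":[15.5,-16.5,60],"angular":[0,0,0],"jaw":0}]'
python3 - <<'E'
from h import *
i=ctrl.camera_info('wrist');im=ctrl.get_image('wrist')[:,:,::-1].copy()
go(557.2,278,13,.48)
for x,y,a,d,s,z in [(557.2,278,.48,(130,44,0),'box',8),(597.5,177,.43,(114,68,0),'box',8)]:
    h=cv2.convexHull(wproj(model(x,y,a,d,z,s),i).astype(np.float32));cv2.polylines(im,[(h*8).astype(int)],True,(0,255,255),shift=3)
cv2.imwrite('pics/w4.png',im)
E
```

```text
t: 11.75
ee_pos: [557.4, 275.2, 40.3]
orientation: [-3.051, -0.746, -0.002]
ft_force: [-0.1, -0.2, -0.3]
width: 34.1
grasp_force: 30.0
t 11.8 pos [557.3 275.3  40.2] psi 0.462 w 33.4 | T [1.1, -2.5, 27.2] A [0.0, -0.001, -0.0]
```

View pics/w4.png

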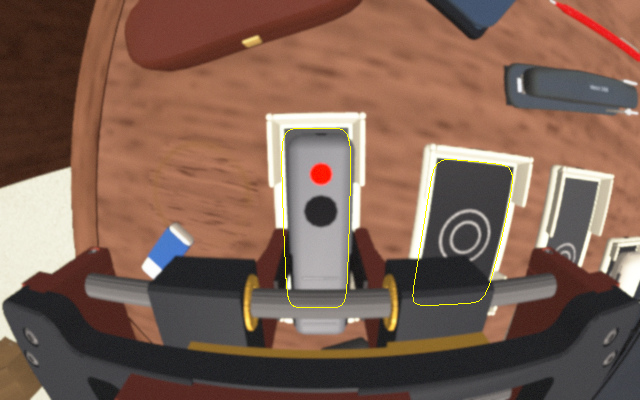

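```bash
python3 -m creep '[{"translation":[1,-2.5,8],"angular":[0,0,0],"jaw":0},{"translation":[1,-2.5,16],"angular":[0,0,0],"jaw":0},{"translation":[1,-2.5,22],"angular":[0,0,0],"jaw":0},{"translation":[1,-2.5,26],"angular":[0,0,0],"jaw":0},{"translation":[1,-2.5,27],"angular":[0,0,0],"jaw":0},{"translation":[1,-2.5,27],"angular":[0,0,0],"jaw":0},{"translation":[1,-2.5,27],"angular":[0,0,0],"jaw":0.6},{"translation":[1,-2.5,27],"angular":[0,0,0],"jaw":0.6}]'; python3 -c "
from h import *
go(371.9,277,130,.87)"
```

```text
t: 12.8
ee_pos: [556.7, 277.7, 12.7]
orientation: [-3.052, -0.746, -0.0]
ft_force: [0.6, -0.6, -0.4]
width: 50.0
grasp_force: 0.0
t 12.8 pos [556.7 277.7  12.7] psi 0.462 w 50.0 | T [-164.3, -84.7, -117.4] A [0.0, -0.0, -0.39]
```

```bash
python3 -m creep '[{"translation":[0,0,-35],"angular":[0,0,0],"jaw":0.6},{"translation":[0,0,-85],"angular":[0,0,0],"jaw":0.8},{"translation":[-45,-24,-110],"angular":[0,0,-0.1],"jaw":1},{"translation":[-95,-49,-117],"angular":[0,0,-0.22],"jaw":1},{"translation":[-140,-72,-117],"angular":[0,0,-0.35],"jaw":1},{"translation":[-164,-84.5,-117],"angular":[0,0,-0.39],"jaw":1},{"translation":[-164,-84.5,-117],"angular":[0,0,-0.39],"jaw":1},{"translation":[-164,-84.5,-117],"angular":[0,0,-0.39],"jaw":1}]'
python3 - <<'E'
from h import *
i=ctrl.camera_info('wrist');im=ctrl.get_image('wrist')[:,:,::-1].copy()
go(371.9,277,4,.87)
for x,y,a,d,s,z in [(371.9,277,.87,(104,58,38),'ell',0),(557.2,278,.48,(120,34,18),'box',8),(421.8,158.3,.844,(145,48,23),'box',0)]:
    h=cv2.convexHull(wproj(model(x,y,a,d,z,s),i).astype(np.float32));cv2.polylines(im,[(h*8).astype(int)],True,(0,255,255),shift=3)
cv2.imwrite('pics/w5.png',im)
E
```

```text
t: 13.8
ee_pos: [373.4, 277.6, 129.9]
orientation: [-2.849, -1.323, -0.003]
ft_force: [-0.1, 0.4, -0.0]
width: 87.7
grasp_force: 0.0
t 13.8 pos [373.6 277.5 129.8] psi 0.764 w 87.8 | T [-1.6, -1.0, 125.8] A [0.0, -0.002, -0.001]
```

View pics/w5.png

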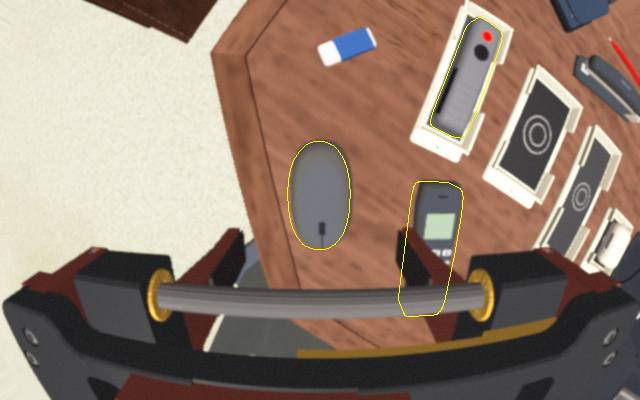

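```bash
python3 -m creep '[{"translation":[-1,-1,50],"angular":[0,0,0],"jaw":1},{"translation":[-1,-1,95],"angular":[0,0,0],"jaw":1},{"translation":[-1,-1,118],"angular":[0,0,0],"jaw":1},{"translation":[-1,-1,125],"angular":[0,0,0],"jaw":1},{"translation":[-1,-1,125],"angular":[0,0,0],"jaw":0},{"translation":[-1,-1,125],"angular":[0,0,0],"jaw":0},{"translation":[-1,-1,125],"angular":[0,0,0],"jaw":0},{"translation":[-1,-1,125],"angular":[0,0,0],"jaw":0}]'; python3 -c "
from h import *
go(597.5,177,110,.43)"
```

```text
t: 14.85
ee_pos: [371.4, 277.2, 5.4]
orientation: [-2.849, -1.324, -0.003]
ft_force: [0.5, -0.7, 5.6]
width: 56.5
grasp_force: 30.0
t 14.8 pos [371.4 277.2   5.4] psi 0.764 w 56.5 | T [69.4, 237.5, -104.3] A [0.0, -0.002, 0.44]
```

```bash
python3 -m creep '[{"translation":[0,0,-15],"angular":[0,0,0],"jaw":0},{"translation":[0,0,-50],"angular":[0,0,0],"jaw":0},{"translation":[0,0,-95],"angular":[0,0,0],"jaw":0},{"translation":[12,40,-104],"angular":[0,0,0.08],"jaw":0},{"translation":[26,90,-104],"angular":[0,0,0.18],"jaw":0},{"translation":[42,145,-104],"angular":[0,0,0.28],"jaw":0},{"translation":[58,198,-104],"angular":[0,0,0.38],"jaw":0},{"translation":[66,225,-104],"angular":[0,0,0.44],"jaw":0}]'; python3 -c "
from h import *
go(597.5,177,110,.43)"
```

```text
t: 15.85
ee_pos: [587.7, 180.8, 109.7]
orientation: [-3.071, -0.664, -0.003]
ft_force: [-0.6, 0.4, -0.5]
width: 56.3
grasp_force: 30.0
t 15.8 pos [587.7 180.8 109.7] psi 0.413 w 56.3 | T [7.4, 7.6, -0.3] A [0.0, -0.002, -0.004]
```

```bash
python3 -m creep '[{"translation":[6,6,0],"angular":[0,0,0],"jaw":0},{"translation":[6,9,10],"angular":[0,0,0],"jaw":0},{"translation":[6,9,30],"angular":[0,0,0],"jaw":0},{"translation":[6,9,52],"angular":[0,0,0],"jaw":0},{"translation":[6,9,65],"angular":[0,0,0],"jaw":0},{"translation":[6,9,65],"angular":[0,0,0],"jaw":0},{"translation":[6,9,65],"angular":[0,0,0],"jaw":0},{"translation":[6,9,65],"angular":[0,0,0],"jaw":0}]'
python3 - <<'E'
from h import *
i=ctrl.camera_info('wrist');im=ctrl.get_image('wrist')[:,:,::-1].copy()
go(597.5,177,14,.43)
for x,y,a,d,s,z in [(597.5,177,.43,(114,68,0),'box',8),(621.8,64,.44,(155,58,0),'box',8)]:
    h=cv2.convexHull(wproj(model(x,y,a,d,z,s),i).astype(np.float32));cv2.polylines(im,[(h*8).astype(int)],True,(0,255,255),shift=3)
cv2.imwrite('pics/w6.png',im)
E
```

```text
t: 16.85
ee_pos: [595.0, 176.7, 44.3]
orientation: [-3.069, -0.67, -0.002]
ft_force: [-0.0, 0.0, -0.2]
width: 56.5
grasp_force: 30.0
t 16.9 pos [594.9 176.6  44.3] psi 0.417 w 56.2 | T [2.4, 0.7, 30.3] A [0.0, -0.001, -0.0]
```

View pics/w6.png

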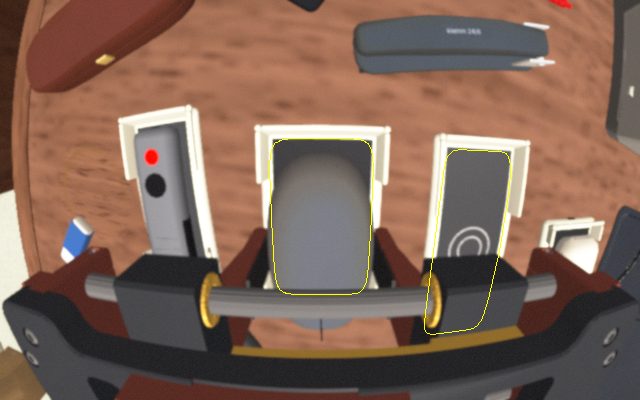

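```bash
python3 -m creep '[{"translation":[2,0.7,8],"angular":[0,0,0],"jaw":0},{"translation":[2.4,0.7,16],"angular":[0,0,0],"jaw":0},{"translation":[2.4,0.7,23],"angular":[0,0,0],"jaw":0},{"translation":[2.4,0.7,28],"angular":[0,0,0],"jaw":0},{"translation":[2.4,0.7,30.3],"angular":[0,0,0],"jaw":0},{"translation":[2.4,0.7,30.3],"angular":[0,0,0],"jaw":0},{"translation":[2.4,0.7,30.3],"angular":[0,0,0],"jaw":0.9},{"translation":[2.4,0.7,30.3],"angular":[0,0,0],"jaw":0.9}]'; python3 -c "
from h import *
go(421.8,158.3,130,.844)"
```

```text
t: 17.9
ee_pos: [597.1, 176.9, 13.3]
orientation: [-3.069, -0.67, -0.001]
ft_force: [-0.4, -0.6, 0.6]
width: 73.1
grasp_force: 0.0
t 17.9 pos [597.1 176.9  13.3] psi 0.417 w 73.1 | T [-167.1, -56.1, -116.8] A [0.0, -0.0, -0.414]
```

```bash
python3 -m creep '[{"translation":[0,0,-35],"angular":[0,0,0],"jaw":0.9},{"translation":[0,0,-85],"angular":[0,0,0],"jaw":0.9},{"translation":[-45,-15,-110],"angular":[0,0,-0.1],"jaw":1},{"translation":[-95,-32,-117],"angular":[0,0,-0.24],"jaw":1},{"translation":[-145,-48,-117],"angular":[0,0,-0.38],"jaw":1},{"translation":[-167,-56,-117],"angular":[0,0,-0.414],"jaw":1},{"translation":[-167,-56,-117],"angular":[0,0,-0.414],"jaw":1},{"translation":[-167,-56,-117],"angular":[0,0,-0.414],"jaw":1}]'
python3 - <<'E'
from h import *
i=ctrl.camera_info('wrist');im=ctrl.get_image('wrist')[:,:,::-1].copy()
go(421.8,158.3,4,.844)
for x,y,a,d,s,z in [(421.8,158.3,.844,(145,48,23),'box',0),(597.5,177,.43,(104,58,38),'ell',8)]:
    h=cv2.convexHull(wproj(model(x,y,a,d,z,s),i).astype(np.float32));cv2.polylines(im,[(h*8).astype(int)],True,(0,255,255),shift=3)
cv2.imwrite('pics/w7.png',im)
E
```

```text
t: 18.9
ee_pos: [423.5, 158.6, 130.6]
orientation: [2.866, 1.285, 0.003]
ft_force: [0.8, 0.9, -0.8]
width: 87.9
grasp_force: 0.0
t 18.9 pos [423.5 158.6 130.5] psi 0.747 w 87.8 | T [-1.6, -1.2, 126.5] A [0.001, -0.002, -0.001]
```

View pics/w7.png

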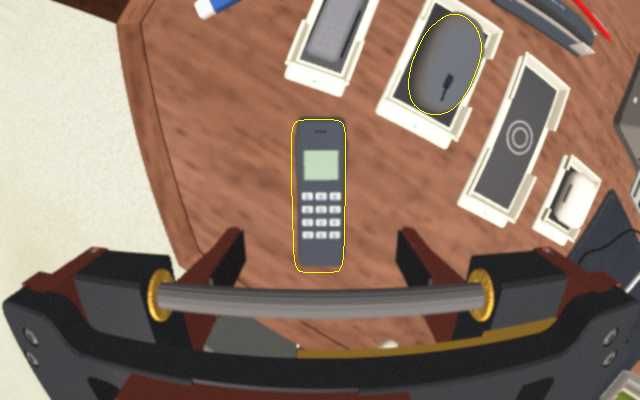

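```bash
python3 -m creep '[{"translation":[-1.5,0,50],"angular":[0,0,0],"jaw":1},{"translation":[-1.5,0,95],"angular":[0,0,0],"jaw":1},{"translation":[-1.5,0,118],"angular":[0,0,0],"jaw":0.9},{"translation":[-1.5,0,126],"angular":[0,0,0],"jaw":0.8},{"translation":[-1.5,0,126],"angular":[0,0,0],"jaw":0},{"translation":[-1.5,0,126],"angular":[0,0,0],"jaw":0},{"translation":[-1.5,0,126],"angular":[0,0,0],"jaw":0},{"translation":[-1.5,0,126],"angular":[0,0,0],"jaw":0}]'; python3 -c "
from h import *
go(621.8,64,110,.44)"
```

```text
t: 19.95
ee_pos: [421.7, 157.4, 5.1]
orientation: [2.866, 1.286, 0.004]
ft_force: [0.7, -1.0, 7.0]
width: 46.7
grasp_force: 30.0
t 19.9 pos [421.7 157.4   5.1] psi 0.747 w 46.7 | T [63.4, 211.7, -104.5] A [0.001, -0.002, 0.404]
```

```bash
python3 -m creep '[{"translation":[0,0,-15],"angular":[0,0,0],"jaw":0},{"translation":[0,0,-50],"angular":[0,0,0],"jaw":0},{"translation":[0,0,-95],"angular":[0,0,0],"jaw":0},{"translation":[12,40,-104],"angular":[0,0,0.08],"jaw":0},{"translation":[26,88,-104],"angular":[0,0,0.18],"jaw":0},{"translation":[41,138,-104],"angular":[0,0,0.28],"jaw":0},{"translation":[56,188,-104],"angular":[0,0,0.38],"jaw":0},{"translation":[62,208,-104],"angular":[0,0,0.404],"jaw":0}]'; python3 -c "
from h import *
go(621.8,64,110,.44)"
```

```text
t: 20.95
ee_pos: [619.7, 63.7, 109.4]
orientation: [3.067, 0.68, 0.003]
ft_force: [0.3, 0.5, -1.3]
width: 46.6
grasp_force: 30.0
t 20.9 pos [619.7  63.7 109.4] psi 0.423 w 46.6 | T [2.0, 0.6, -0.6] A [0.001, -0.002, -0.003]
```

```bash
python3 -m creep '[{"translation":[1,1,0],"angular":[0,0,0],"jaw":0},{"translation":[1,1,10],"angular":[0,0,0],"jaw":0},{"translation":[1,1,30],"angular":[0,0,0],"jaw":0},{"translation":[1,1,52],"angular":[0,0,0],"jaw":0},{"translation":[1,1,65],"angular":[0,0,0],"jaw":0},{"translation":[1,1,65],"angular":[0,0,0],"jaw":0},{"translation":[1,1,65],"angular":[0,0,0],"jaw":0},{"translation":[1,1,65],"angular":[0,0,0],"jaw":0}]'
python3 - <<'E'
from h import *
i=ctrl.camera_info('wrist');im=ctrl.get_image('wrist')[:,:,::-1].copy()
go(621.8,64,13.6,.44)
for x,y,a,d,s,z in [(621.8,64,.44,(155,58,0),'box',8)]:
    h=cv2.convexHull(wproj(model(x,y,a,d,z,s),i).astype(np.float32));cv2.polylines(im,[(h*8).astype(int)],True,(0,255,255),shift=3)
cv2.imwrite('pics/w8.png',im)
E
```

```text
t: 21.95
ee_pos: [619.3, 64.7, 44.0]
orientation: [3.066, 0.685, 0.002]
ft_force: [-0.3, -0.4, -0.6]
width: 46.9
grasp_force: 30.0
t 22.0 pos [619.2  64.7  44. ] psi 0.426 w 46.3 | T [2.0, 1.7, 30.4] A [0.0, -0.001, -0.0]
```

View pics/w8.png

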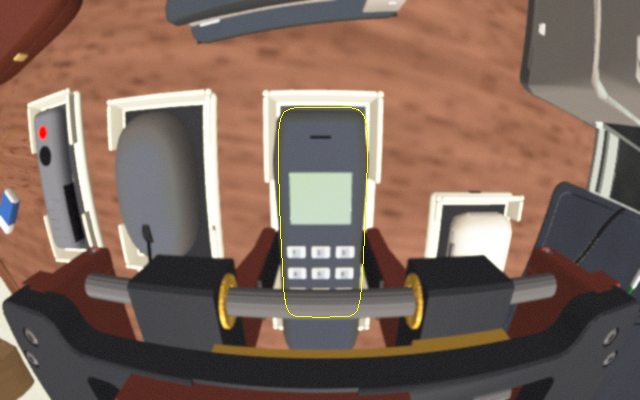

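```bash
python3 -m creep '[{"translation":[2,1.7,8],"angular":[0,0,0],"jaw":0},{"translation":[2,1.7,16],"angular":[0,0,0],"jaw":0},{"translation":[2,1.7,23],"angular":[0,0,0],"jaw":0},{"translation":[2,1.7,28],"angular":[0,0,0],"jaw":0},{"translation":[2,1.7,30],"angular":[0,0,0],"jaw":0},{"translation":[2,1.7,30.2],"angular":[0,0,0],"jaw":0},{"translation":[2,1.7,30.2],"angular":[0,0,0],"jaw":0.75},{"translation":[2,1.7,30.2],"angular":[0,0,0],"jaw":0.75}]' && python3 -m creep '[{"translation":[0,0,0],"angular":[0,0,0],"jaw":0.75},{"translation":[0,0,-30],"angular":[0,0,0],"jaw":0.75},{"translation":[0,0,-80],"angular":[0,0,0],"jaw":0.75},{"translation":[0,0,-130],"angular":[0,0,0],"jaw":0.75},{"translation":[-60,0,-150],"angular":[0,0,0],"jaw":0.75},{"translation":[-120,0,-150],"angular":[0,0,0],"jaw":0.75},{"translation":[-180,0,-150],"angular":[0,0,0],"jaw":0.75},{"translation":[-230,0,-150],"angular":[0,0,0],"jaw":0.75}]' && python3 -m creep '[{"translation":[-10,60,0],"angular":[0,0,0],"jaw":0.75},{"translation":[-15,120,0],"angular":[0,0,0],"jaw":0.75},{"translation":[-20,180,0],"angular":[0,0,0],"jaw":0.75},{"translation":[-20,240,0],"angular":[0,0,0],"jaw":0.75},{"translation":[-20,300,0],"angular":[0,0,0],"jaw":0.75},{"translation":[-20,350,0],"angular":[0,0,0],"jaw":0.75},{"translation":[-20,360,0],"angular":[0,0,0],"jaw":0.75},{"translation":[-20,360,0],"angular":[0,0,0],"jaw":0.75}]'
python3 - <<'E'
from h import *
i=ctrl.camera_info('top');im=ctrl.get_image('top')[:,:,::-1].copy()
ov=cv2.resize(im,None,fx=3,fy=3,interpolation=cv2.INTER_CUBIC)
for x,y,a,d,s,z in [(557.2,278,.48,(120,34,18),'box',8),(597.5,177,.43,(104,58,38),'ell',8),(621.8,64,.44,(145,48,23),'box',8),(647.4,-46.3,.458,(64,48,26),'round',8)]:
    h=cv2.convexHull(proj(model(x,y,a,d,z,s),i).astype(np.float32));cv2.polylines(ov,[((h+.5)*3).astype(int)],True,(0,255,255))
cv2.imwrite('pics/end.png',ov[240:780,555:1335])
E
```

```text
t: 23.0
ee_pos: [621.6, 64.0, 13.2]
orientation: [3.066, 0.685, 0.001]
ft_force: [-0.4, 0.1, -1.1]
width: 63.3
grasp_force: 0.0
t: 24.0
ee_pos: [411.0, -34.5, 163.2]
orientation: [3.066, 0.685, 0.0]
ft_force: [0.6, 0.7, 0.5]
width: 65.8
grasp_force: 0.0
t: 25.0
ee_pos: [547.8, -368.0, 162.5]
orientation: [-3.065, -0.684, 0.001]
ft_force: [-0.4, 1.0, -1.6]
width: 66.0
grasp_force: 0.0
```

View pics/end.png

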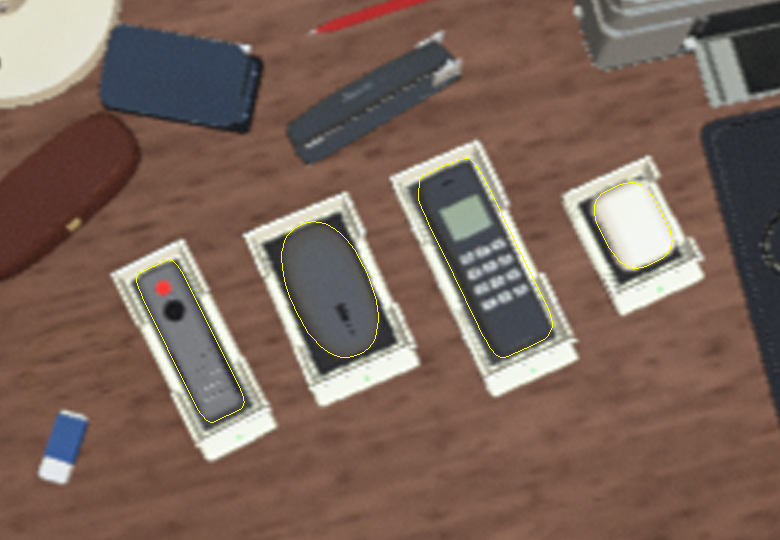

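```bash
python3 -c "
from workcell import ctrl
print(ctrl.close_job())"
```

```text
the job is handed in; nothing more can be done
None
```

I put the mouse, phone handset, earbud case and presentation remote each in their own charging tray and handed the job in at about 25 s; the last overhead picture shows all four sitting inside the lips and the stapler and eraser where they were, but the hand-in returned no verdict.

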